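# Clear the sprung cover of a tool case and hold it open at the red mark

### The arm

A 6-joint arm with a two-finger parallel gripper is mounted at the origin on the work surface. World frame = base frame: x ahead of the robot, y to its left, z up, the work surface at z = 0. Lengths are in mm, angles in rad, forces in N, time in s.
With the tool pointing down it reaches from about 400 to 925 mm from the base axis. Payload 12.5 kg.
Tool frame: the origin (TCP) lies between the finger pads; the fingertips stand 25 mm ahead of it and the grasp point (between the pads) lies 6 mm ahead of it; z points along the fingers, y is the line along which they close (so a half turn about z gives the same grasp; the last joint's range is limited). The gripper opens to 95 mm and grips with 3 to 60 N. Pads are 20 mm wide; open, the fingers measure 119 mm over their backs; the gripper's body (75 mm by 180 mm) begins 59 mm behind the grasp point.
Start: joints at [1.083, 0.491, 1.559, -0, 1.092, -0.106], TCP at [232.854, 580.02, 239.661] pointing down, gripper open.
Joint ranges: [-3.1, 3.1], [-0.84, 2.19], [0.05, 2.79], [-1.13, 4.28], [0.06, 2.93], [-2.69, 2.69]. Speed limits (rad/s): [2.22, 2.22, 2.79, 3.14, 3.14, 3.14].

### API

Orientations are given as [roll, pitch, yaw] about the fixed x, y, z axes, in that order (R = Rz(yaw) Ry(pitch) Rx(roll)).
In Python, from cell import state, read_camera, job_done, cut_out gives the robot as it stands. The module is installed in compiled form; this text tells all that it offers.
- The arm moves only by the tool jog_arm, never from a script. Its argument "motion" is a list of rows, each a list of 2 entries, a list of its own where there are three numbers: the shift along the tool's x, y, z in mm, then the turn about the tool's z in rad. A call has 1 to 5 rows; each row is the pose to reach, as a shift and turn from the pose commanded when the call began, along the tool's axes at that moment; what a row does not reach only later rows make up. A row lasts 1/10 s, in which the tool goes at most 50 mm and 8.59 degrees, less where a joint would pass 70% of its speed; a pose out of reach is approached as far as the arm can. A call with a gripper value outside its range is refused whole. "grip" is the closure, from 0 (fully open) to 1 (shut), set as the call begins (left out, the last holds). The fingers move at their own pace and stop on an object; the grip force is fixed at half the most. Time passes only in rows, so rows that repeat a pose let the fingers close. It gives the time, the measured TCP pose, the force, the opening and the grip force at its end, in the units of the state.
- state(): the state, without advancing time (a new reading comes with each control period).
- read_camera(name): name is "side" or "top" or "wrist"; returns a dict with "img" (384x512x3 uint8, blue, green, red), "vertical_fov" (degrees; the focal length in pixels is half the picture's height over the tangent of half this angle, whatever the lens; pixels are square), "cx", "cy" (the principal point, pixels), "extrinsics" (4x4, takes a point from camera to world coordinates). Camera axes: x right, y up, looking along -z (the intrinsics and any distortion apply to the point x, -y, -z); pixel columns grow to the right and rows downward; lengths in mm; the calibration is good to about 2 mm. A picture is of the moment at which its call begins. There is no depth.
- job_done(): hands the job in; it is judged then, once.
Trained networks look in a picture, given as the dict that the camera call returned (one of the last four; its "shot" number tells which), for a name from the list of things; names that differ only in an ending like _2 or _b are one class to them, and where a whole thing is asked for, a point or a joint stands for the part that bears it (a point fixed in the world has none). Each returns a list of dicts, best first, with "p" (0 to 1); they miss things now and then, are a little off and sometimes report something else, mostly with a low value. They report only what shows in the picture. A call takes as long as a camera call. They do not tell look-alikes from the thing itself.
- cut_out(name, picture): "region" (384x512 bool, what is visible of it) and "box" ([left, top, right, bottom] in pixels, round what is visible of it).
The state is a dict: "t": time; "joints": joint angles; "qvel": joint speeds; "tau": joint torques, N m; "eef_pos": TCP position; "tcp_rot": TCP orientation; "ft_force": force on the tool from outside, world axes, zero at the start; "moment": the same for the moment, N m; "opening": opening from 0.0 (shut) to 1.0 (fully open); "grip_force": force on a finger pad.
Only numpy, scipy, OpenCV 4.12 (cv2) and the standard library are available. Lean on these libraries where they do the work, as an engineer would, in place of code of your own. Each camera call takes 0.05 s, during which the arm holds its last target. There are 200 camera calls.

### The job

I am opposite you and want to reach under the sprung cover of the black tool case. First take the picture hook strip off the cover and lower it (do not drop it) flat into the case's open tray, and let go of it; only then raise the cover smoothly by its handle until its yellow pointer stands level with the red clip on the curved stay, and finish still holding the cover there, as its spring would snap it shut. Leave the clip, the hammer, the plumb bob and the spirit level where they are.

Things in the scene. Friction and masses are not known exactly. Their poses are not given: they have to be found in the camera images.
- case: Black plastic tool case, 220 (x) x 410 (y) x 70 mm high, fixed to the worktop; origin at the centre of its underside, z up. Walls 5 mm, floor 6 mm thick. Its -y half is an open tray: inside 210 (x) x 200 (y) mm, tray centre at (0, -100) mm, tray floor 6 mm and wall tops 70 mm above the origin. Its +y half is covered by the grey sprung cover. The case turns up to about 0.4 rad either way about z; its +x side (latches) faces away from the robot.
- cover (a joint): Angle of the grey sprung cover, rad: 0 shut (level), growing as it opens; stops at 1.2. It hinges along the case's y axis on the case's robot side (-x edge) and its far (+x) edge, with the handle, rises and swings back towards the robot. Lid plate 210 (x) x 200 (y) x 8 mm, 300 g, upper face 78 mm above the case's origin when shut. A spring pulls it shut: lifting at the handle takes about 4.5 N when shut and about 7.5 N at 0.8 rad, and it snaps shut if let go.
- cover_hinge (a point): Point on the cover's hinge axis, midway along it: at (-105, 103, 70) mm in the case's frame. The axis runs along the case's y.
- cover_handle (a point): Middle of the cover's handle: a smooth round orange bar, 12 mm thick, 100 mm long along the case's y, on two end posts; it can turn between the fingers, so the gripper need not tilt with the cover. Centre line 32 mm above the cover's face, 175 mm from the hinge along the cover and 40 mm above the hinge axis (at (70, 103, 110) mm in the case's frame when shut).
- pointer (a point): Tip of the yellow pointer on the cover's outer (+y) edge, 200 mm from the hinge along the cover. It meets mark_point exactly when joint cover equals joint mark.
- mark (a joint): Angle of the red clip about the same hinge axis, rad, on the same scale as joint cover: the cover angle that is wanted, from 0.36 to 0.84. The clip sits stiffly on the stay and is not to be moved.
- mark_point (a point): Inner face of the red clip (22 x 18 x 14 mm), on the thin curved aluminium stay that rises beside the case's +y side (4 mm radius rod, arc of radius 212 mm about the hinge, up to 255 mm above the worktop).
- strip: Aluminium picture hook strip, a bar 24 (x) x 150 (y) x 12 mm thick, about 120 g, with four small brass hooks on top (to 29 mm high, at y = +-32 and +-60 mm; its middle 50 mm is free). Origin at the centre of its underside, z up. It starts flat on the cover, its length roughly along the case's y axis (within 0.3 rad).
- hammer: Claw hammer, 250 mm long, lying on the worktop to the right of the case; leave alone.
- bob: Chrome plumb bob, 36 mm across and 86 mm tall, standing on its cap point up beyond the case; leave alone.
- level: Yellow spirit level, 230 x 45 x 20 mm, lying on the worktop to the left of the case; leave alone.
Mind the look-alikes: they are no part of the job. There is more than one size of the strip; the one meant has the size given above.

How it is judged:
By the outcome, as a careful person would: the job done as asked, in the order asked, and still so for the second after the job is handed in, while the arm keeps its last pose, push and grip.
It also fails if it takes over 51 s, if anything falls off the work surface, if the arm or the gripper's body presses on something with over 40 N, if the wrist force passes 120 N, or if a joint passes its speed limit or range.

## Working session

There is one attempt and no reset: what is moved stays moved. The work goes in short steps, Python scripts to look and compute and a tool call to move; the robot and the scene stay as the last step left them, time stands still between calls to the robot, and variables do not carry over. Pictures are saved under pics/ and viewed, at most 10 in all, crops included, and the job is handed in when it is done.

Besides the shell and the picture viewer there is one more tool, called after "Emit:" as name([rows], argument=value, ...), one row to a line, values as JSON. jog_arm: Moves the arm, as the interface text tells. Its arguments: {"type":"object","properties":{"motion":{"type":"array"},"grip":{"type":"number"}},"required":["motion"]}

```bash
mkdir -p pics; cat > h.py <<'E'
import numpy as np, cv2
from cell import *
def f(c): return c["img"].shape[0]/2/np.tan(np.radians(c["vertical_fov"])/2)
def proj(c,P):
    E=np.array(c["extrinsics"]); p=(np.atleast_2d(P)-E[:3,3])@E[:3,:3]
    return np.c_[c["cx"]+f(c)*p[:,0]/-p[:,2], c["cy"]+f(c)*p[:,1]/p[:,2]]
def ray(c,u,v):
    E=np.array(c["extrinsics"]); d=E[:3,:3]@np.array([(u-c["cx"])/f(c),-(v-c["cy"])/f(c),-1]); return E[:3,3],d
def onz(c,u,v,z):
    o,d=ray(c,u,v); return o+d*(z-o[2])/d[2]
E
python3 - <<'E'
from h import *
s=state(); print({k:np.round(s[k],3) for k in s})
ims=[]
for n in ("side","top"):
    c=read_camera(n); print(n,{k:(np.round(v,2).tolist()) for k,v in c.items() if k not in("img",)})
    cv2.imwrite(f"pics/{n}.png",c["img"])
    for t in("case","cover","strip","mark_point","pointer","cover_handle","hammer","bob"):
        print(t,[(round(r["p"],2),r["box"]) for r in cut_out(t,c)])
E
```

```text
{'t': np.float64(0.0), 'joints': array([ 1.083,  0.492,  1.559, -0.   ,  1.092, -0.106]), 'qvel': array([-0.001, -0.001,  0.002, -0.   , -0.003, -0.001]), 'tau': array([-0.0000e+00, -6.1262e+01, -2.5820e+01,  6.9000e-02,  4.8000e-02,
       -0.0000e+00]), 'eef_pos': array([232.721, 579.816, 239.071]), 'tcp_rot': array([-3.14, -0.  ,  2.76]), 'ft_force': array([ 0.171,  0.742, -0.302]), 'moment': array([-0.049,  0.022,  0.038]), 'grip_force': np.float64(0.0), 'opening': np.float64(0.997)}
side {'vertical_fov': 51.46, 'cx': 251.39, 'cy': 188.24, 'extrinsics': [[1.0, 0.01, -0.04, 493.9], [-0.04, 0.71, -0.7, -738.7], [0.02, 0.7, 0.71, 831.22], [0.0, 0.0, 0.0, 1.0]], 'shot': 1}
case [(0.77, [200.1, 78.7, 331.7, 257.1]), (0.15, [253.5, 92.9, 262.2, 101.3])]
cover [(0.66, [197.4, 122.5, 291.8, 184.0])]
strip [(0.81, [226.1, 131.8, 252.1, 163.6]), (0.67, [154.6, 137.1, 185.5, 149.5]), (0.54, [333.6, 159.1, 354.1, 184.2])]
mark_point []
pointer [(0.86, [201.2, 121.1, 289.1, 182.0])]
cover_handle [(0.76, [197.2, 121.0, 291.8, 179.0])]
hammer [(0.64, [183.4, 364.1, 311.7, 384.0])]
bob [(0.59, [343.2, 185.5, 358.8, 208.2])]
top {'vertical_fov': 42.49, 'cx': 249.98, 'cy': 191.8, 'extrinsics': [[-0.01, 1.0, -0.08, 449.1], [-1.0, -0.01, -0.0, -1.51], [-0.0, 0.08, 1.0, 1430.76], [0.0, 0.0, 0.0, 1.0]], 'shot': 2}
case [(0.73, [130.3, 130.2, 305.2, 258.6])]
cover [(0.57, [137.8, 164.9, 234.9, 258.2])]
strip [(0.77, [163.4, 199.5, 210.7, 224.8]), (0.65, [182.1, 96.8, 214.6, 110.6]), (0.61, [139.3, 276.3, 157.7, 311.6])]
mark_point []
pointer [(0.86, [137.8, 159.7, 235.0, 259.1])]
cover_handle []
hammer [(0.88, [399.1, 162.4, 432.4, 250.8])]
bob [(0.52, [238.6, 101.3, 251.1, 115.6])]
```

```bash
python3 - <<'E'
import cv2,numpy as np
s=cv2.imread("pics/side.png")[70:270,130:380]; t=cv2.imread("pics/top.png")[80:330,110:320]
s=cv2.resize(s,None,fx=1.7,fy=1.7,interpolation=3); t=cv2.resize(t,None,fx=1.7,fy=1.7,interpolation=3)
o=np.zeros((430,790,3),np.uint8); o[:s.shape[0],:s.shape[1]]=s; o[:t.shape[0],430:430+t.shape[1]]=t
cv2.imwrite("pics/a.png",o)
E
```

```text
(no output)
```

View pics/a.png

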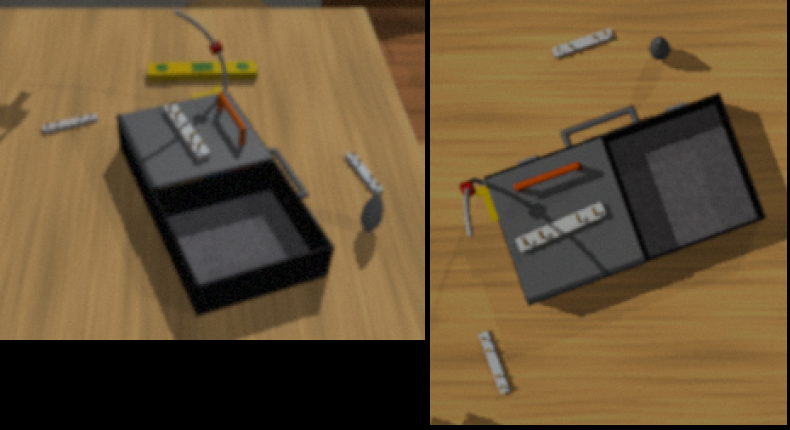

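The view shows three candidate strips: on the cover (top px 187,212), beyond the case (198,104), and on the robot side (148,294). The last two are shorter, so the one on the cover is meant. The orange bar is the cover handle (top ~185,184), and the grey loop on the latch side is a look-alike. The red clip is at top px (132,190) and side px (257,97).

```bash
cat >> h.py <<'E'
def T(p,P):
    c,s=np.cos(p[2]),np.sin(p[2]); P=np.atleast_2d(P).astype(float)
    return np.c_[p[0]+c*P[:,0]-s*P[:,1],p[1]+s*P[:,0]+c*P[:,1],P[:,2]]
def cent(c,kind,roi=None):
    h=cv2.cvtColor(c["img"],cv2.COLOR_BGR2HSV).astype(int); H,S,V=h[...,0],h[...,1],h[...,2]
    if kind=="orange": m=(H>=4)&(H<=11)&(S>195)&(V>100)
    if kind=="red": m=((H<=3)|(H>=174))&(S>150)&(V>60)
    if roi: k=np.zeros_like(m); k[roi[1]:roi[3],roi[0]:roi[2]]=1; m&=k
    v,u=np.nonzero(m); return u,v
E
python3 - <<'E'
from h import *
from scipy.optimize import least_squares
S=read_camera("side");Tp=read_camera("top")
px=np.array([[280,135.9],[305.9,207.6],[142.9,183.5],[167.6,257.6]])
W=np.array([[110,-205,70],[-110,-205,70],[105,203,78],[-105,203,78]])
r=least_squares(lambda p:(proj(Tp,T(p,W))-px).ravel(),[600,80,0.3]); p=r.x
print("case",p,r.fun)
for c,n,roi in((Tp,"top",(100,80,320,330)),(S,"side",(130,70,380,270))):
    for k in("orange","red"):
        u,v=cent(c,k,roi); print(n,k,len(u),u.mean() if len(u) else 0,v.mean() if len(u) else 0, (u.min(),u.max(),v.min(),v.max()) if len(u) else 0)
    print("handle pred",proj(c,T(p,[[70,103,110],[70,53,110],[70,153,110]])).round(1).tolist())
# strip
for c in(Tp,S):
    reg=cut_out("strip",c)[0]["region"]; v,u=np.nonzero(reg)
    (cx,cy),wh,a=cv2.minAreaRect(np.c_[u,v].astype(np.float32)); q=cv2.boxPoints(((cx,cy),wh,a))
    w=np.array([onz(c,a_,b_,90)[:2] for a_,b_ in q]); print("strip",onz(c,u.mean(),v.mean(),88),w.round(0).tolist(),wh)
    m=np.c_[[onz(c,a_,b_,88)[:2] for a_,b_ in zip(u,v)]]; d=np.linalg.svd(m-m.mean(0))[2][0]; print("dir",np.arctan2(d[1],d[0]))
E
```

```text
case [5.48677525e+02 7.44619684e+01 3.32141827e-01] [ 0.44520041 -1.56235413  1.7060797   0.96639214 -1.00480167  1.13000248
 -1.12929117 -0.60749532]
top orange 123 175.96747967479675 183.5121951219512 (np.int64(128), np.int64(196), np.int64(176), np.int64(191))
top red 25 131.8 189.88 (np.int64(128), np.int64(134), np.int64(187), np.int64(194))
handle pred [[178.6, 183.3], [196.2, 177.1], [161.0, 189.5]]
side orange 9 266.44444444444446 136.44444444444446 (np.int64(261), np.int64(272), np.int64(127), np.int64(143))
side red 13 256.53846153846155 97.61538461538461 (np.int64(255), np.int64(258), np.int64(96), np.int64(99))
handle pred [[264.9, 135.4], [271.6, 145.6], [258.6, 125.8]]
strip [501.13442581 179.4870463   88.        ] [[485.0, 252.0], [543.0, 114.0], [514.0, 102.0], [456.0, 240.0]] (11.554967880249023, 55.14870071411133)
dir -1.1666564963427233
strip [506.03570144 167.36448433  88.        ] [[458.0, 228.0], [483.0, 259.0], [550.0, 107.0], [526.0, 81.0]] (40.37990188598633, 10.42335319519043)
dir -1.177432967702273
```

```bash
cat >> h.py <<'E'
def rel(x,y,z,psi):
    s=state(); p=np.array(s["eef_pos"]); a=s["tcp_rot"][2]; d=np.array([x,y,z])-p
    t=(a-psi+np.pi)%(2*np.pi)-np.pi
    print("shift",np.round([d[0]*np.cos(a)+d[1]*np.sin(a),d[0]*np.sin(a)-d[1]*np.cos(a),-d[2]],1),"turn",round(t,3),"dist",np.linalg.norm(d).round())
E
python3 - <<'E'
from h import *
rel(501,179,340,1.97)
p=[548.7,74.5,.332]
S=read_camera("side");Tp=read_camera("top")
def tri(a,b):
    o1,d1=ray(Tp,*a);o2,d2=ray(S,*b); t=np.linalg.lstsq(np.c_[d1,-d2],o2-o1,rcond=None)[0]
    return (o1+d1*t[0]+o2+d2*t[1])/2, np.linalg.norm(o1+d1*t[0]-o2-d2*t[1])
P,e=tri((131.8,189.9),(257,97.4)); c,s=np.cos(p[2]),np.sin(p[2]); d=P[:2]-p[:2]
q=[c*d[0]+s*d[1],-s*d[0]+c*d[1],P[2]]; print("clip",P,e,"case",q,"ang",np.arctan2(q[2]-70,q[0]+105),"r",np.hypot(q[2]-70,q[0]+105))
E
```

```text
shift [-398.3 -272.2 -100.3] turn 0.79 dist 493.0
clip [560.485154   306.27682697 168.36653679] 1.8497465862043627 case [np.float64(86.6856504277318), np.float64(215.27885493886694), np.float64(168.36653679413843)] ang 0.4741247566908363 r 215.45153548019837
```

Emit:
jog_arm([
  [[0,0,-45],0],
  [[0,0,-90],0],
  [[-20,-15,-101],0.12],
  [[-55,-38,-101],0.25],
  [[-95,-65,-101],0.38],
], grip=0)

```text
t: 1.7
eef_pos: [296.8, 483.7, 341.0]
tcp_rot: [3.141, -0.0, 2.376]
ft_force: [0.6, -0.0, -0.7]
opening: 0.999
grip_force: 0.0
```

Emit:
jog_arm([
  [[-45,-10,0],0.08],
  [[-93,-20,0],0.16],
  [[-141,-30,0],0.24],
  [[-189,-41,0],0.32],
  [[-237,-52,0],0.4],
])

```text
t: 2.2
eef_pos: [433.1, 281.3, 340.9]
tcp_rot: [3.141, -0.0, 1.977]
ft_force: [0.6, 0.4, 0.0]
opening: 0.997
grip_force: 0.0
```

```bash
python3 - <<'E'
from h import *
rel(501,179,260,1.975)
E
```

```text
shift [-120.8   22.    80.9] turn 0.002 dist 147.0
```

Emit:
jog_arm([
  [[-45,8,0],0],
  [[-90,16,15],0],
  [[-121,22,45],0],
  [[-121,22,80],0],
  [[-121,22,80],0],
])

```text
t: 2.7
eef_pos: [499.6, 179.6, 257.2]
tcp_rot: [-3.135, -0.001, 1.978]
ft_force: [-0.3, -0.3, 0.4]
opening: 1.0
grip_force: 0.0
```

```bash
python3 - <<'E'
from h import *
s=state();print(s["eef_pos"],s["tcp_rot"])
c=read_camera("wrist"); print(f(c),c["cx"],c["cy"],np.round(c["extrinsics"],2).tolist())
cv2.imwrite("pics/w1.png",c["img"])
for r in cut_out("strip",c)[:3]:
    v,u=np.nonzero(r["region"]); print(r["p"],r["box"],len(u))
    m=np.c_[[onz(c,a,b,90)[:2] for a,b in zip(u[::5],v[::5])]].astype(np.float32)
    print(cv2.minAreaRect(m), m.mean(0))
p=[548.7,74.5,.332]
print("handle",proj(c,T(p,[[70,103,110],[70,53,110],[70,153,110]])).round(1).tolist())
u,v=cent(c,"orange"); print(u.mean(),v.mean())
E
```

```text
[499.57128685 179.61502359 257.21848497] [-3.13494948e+00 -1.34389711e-03  1.97792814e+00]
331.4182818461814 256.04500405726714 192.9339490363818 [[0.92, -0.38, -0.09, 473.45], [0.39, 0.89, 0.22, 240.75], [-0.01, -0.24, 0.97, 402.83], [0.0, 0.0, 0.0, 1.0]]
0.58 [246.8, 106.9, 274.9, 256.2] 3730
((503.8912048339844, 178.36990356445312), (23.89380645751953, 148.07179260253906), 23.069107055664062) [501.96484 182.83334]
handle [[346.1, 206.5], [338.8, 256.8], [353.9, 152.2]]
341.6547619047619 199.0952380952381
```

View pics/w1.png

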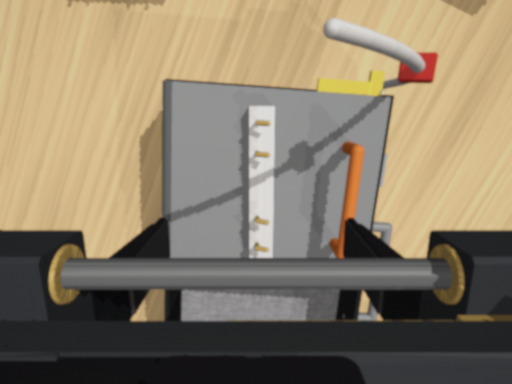

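The wrist view shows the 24 x ~148 mm strip at (262,182) with four hooks, its end just reaching the gripper's bar. The orange handle is at (350,200), the pointer tip at (380,85) and the clip at (418,67).

```bash
python3 - <<'E'
from h import *
c=read_camera("wrist")
P=[onz(c,u,v,100)[:2] for u,v in((262,123),(262,154),(261,220),(260,248))]
print(np.round(P,1), np.mean(P,0), np.linalg.norm(P[0]-P[3]),np.linalg.norm(P[1]-P[2]))
q=np.mean(P,0); rel(503.9,q[1],105,1.973); rel(q[0],q[1],105,1.973)
E
```

```text
[[482.9 234.4]
 [494.2 208.6]
 [519.  149.3]
 [529.8 122. ]] [506.49734357 178.55578792] 121.74051935306656 64.32151880263595
shift [ -3.8   1.5 157.1] turn 0.007 dist 157.0
shift [ -4.8   3.9 157.1] turn 0.007 dist 157.0
```

Emit:
jog_arm([
  [[-4,1.5,45],0.005],
  [[-4,1.5,90],0.005],
  [[-4,1.5,125],0.005],
  [[-4,1.5,145],0.005],
  [[-4,1.5,156],0.005],
])

```text
t: 3.35
eef_pos: [503.9, 178.6, 104.6]
tcp_rot: [3.141, 0.0, 1.976]
ft_force: [-0.1, 0.2, 0.2]
opening: 1.0
grip_force: 0.0
```

Emit:
jog_arm([
  [[0,0,0],0],
  [[0,0,0],0],
  [[0,0,0],0],
  [[0,0,0],0],
  [[0,0,0],0],
], grip=1)

```text
t: 3.85
eef_pos: [503.9, 177.8, 105.3]
tcp_rot: [3.14, 0.0, 1.975]
ft_force: [-0.4, -0.1, -0.4]
opening: 0.636
grip_force: 0.0
```

Emit:
jog_arm([
  [[0,0,0],0],
  [[0,0,0],0],
  [[0,0,0],0],
  [[0,0,0],0],
  [[0,0,0],0],
])

```text
t: 4.35
eef_pos: [503.7, 177.7, 104.6]
tcp_rot: [3.142, -0.0, 1.975]
ft_force: [-0.0, -0.5, -0.5]
opening: 0.247
grip_force: 30.0
```

Emit:
jog_arm([
  [[0,0,-25],0],
  [[0,0,-60],0],
  [[-15,0,-80],0.01],
  [[-45,-1,-80],0.02],
  [[-85,-3,-80],0.035],
])

```text
t: 4.85
eef_pos: [534.4, 98.5, 185.4]
tcp_rot: [3.14, 0.0, 1.942]
ft_force: [-0.0, -1.0, -1.1]
opening: 0.252
grip_force: 30.0
```

Emit:
jog_arm([
  [[-40,-1,0],0.02],
  [[-80,-2,0],0.035],
  [[-110,-2,0],0.035],
  [[-125,-2,0],0.035],
  [[-125,-2,0],0.035],
])

```text
t: 5.35
eef_pos: [577.8, -20.3, 184.2]
tcp_rot: [-3.141, -0.0, 1.903]
ft_force: [0.1, 0.1, -1.8]
opening: 0.248
grip_force: 30.0
```

```bash
python3 - <<'E'
from h import *
s=state();print(s["eef_pos"],s["opening"],s["grip_force"])
rel(581.3,-20,33.5,1.903)
c=read_camera("top"); d=read_camera("side")
for t in (c,d): print([(r["p"],r["box"]) for r in cut_out("strip",t)])
t=cv2.resize(c["img"][100:280,110:330],None,fx=1.8,fy=1.8); u=cv2.resize(d["img"][90:270,170:390],None,fx=1.8,fy=1.8)
cv2.imwrite("pics/b.png",np.hstack([t,u]))
E
```

```text
[577.83255537 -20.25583166 184.24939315] 0.24805340745221208 29.999074637889862
shift [ -0.9   3.4 150.7] turn -0.0 dist 151.0
[(0.6, [184.1, 96.8, 214.5, 111.4])]
[(0.79, [257.3, 156.9, 285.8, 195.2]), (0.59, [337.4, 161.5, 354.8, 184.9]), (0.54, [153.8, 131.6, 185.9, 148.6])]
```

View pics/b.png

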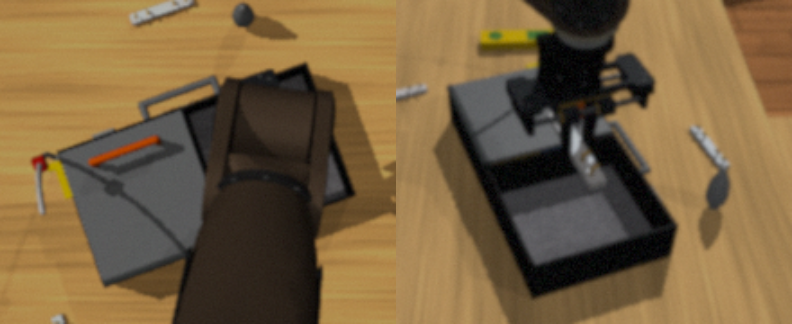

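The side view shows the strip held above the tray, at crop px (585,155), clear of the walls. I'll lower it now.

Emit:
jog_arm([
  [[0,3,35],0],
  [[0,3,75],0],
  [[0,3,110],0],
  [[0,3,130],0],
  [[0,3,140],0],
])

```text
t: 6.05
eef_pos: [579.5, -16.7, 42.9]
tcp_rot: [-3.139, -0.001, 1.906]
ft_force: [-0.2, 0.2, -1.0]
opening: 0.249
grip_force: 30.0
```

Emit:
jog_arm([
  [[0,0,3],0],
  [[0,0,6],0],
  [[0,0,8],0],
  [[0,0,9],0],
  [[0,0,9.5],0],
])

```text
t: 6.55
eef_pos: [580.6, -17.9, 35.7]
tcp_rot: [3.141, 0.0, 1.905]
ft_force: [-0.2, 0.4, -0.7]
opening: 0.246
grip_force: 30.0
```

Emit:
jog_arm([
  [[0,0,0.5],0],
  [[0,0,1],0],
  [[0,0,1.5],0],
  [[0,0,2],0],
  [[0,0,2],0],
])

```text
t: 7.05
eef_pos: [580.4, -17.9, 33.1]
tcp_rot: [3.142, -0.0, 1.905]
ft_force: [-0.0, -0.4, -1.7]
opening: 0.252
grip_force: 30.0
```

```bash
python3 - <<'E'
from h import *
s=state();print(s["eef_pos"],s["ft_force"],s["moment"])
E
```

```text
[580.37596428 -17.88724499  33.06365246] [-0.04042809 -0.42566134 -1.66683995] [-0.05985015  0.00733071  0.00882448]
```

Emit:
jog_arm([
  [[0,0,0.3],0],
  [[0,0,0.6],0],
  [[0,0,0.9],0],
  [[0,0,0.9],0],
  [[0,0,0.9],0],
])

```text
t: 7.55
eef_pos: [580.4, -17.9, 32.8]
tcp_rot: [3.141, 0.0, 1.905]
ft_force: [-2.7, 0.1, 6.9]
opening: 0.249
grip_force: 30.0
```

Emit:
jog_arm([
  [[0,0,0],0],
  [[0,0,0],0],
  [[0,0,0],0],
  [[0,0,0],0],
  [[0,0,0],0],
], grip=0)

```text
t: 8.05
eef_pos: [580.4, -17.9, 32.2]
tcp_rot: [3.142, -0.0, 1.905]
ft_force: [-0.1, -0.1, 0.2]
opening: 0.612
grip_force: 0.0
```

Emit:
jog_arm([
  [[0,0,-5],0],
  [[0,0,-15],0],
  [[0,0,-40],0],
  [[0,0,-85],0],
  [[0,0,-130],0],
])

```text
t: 8.55
eef_pos: [580.0, -17.9, 164.2]
tcp_rot: [-3.141, -0.0, 1.905]
ft_force: [0.1, -0.6, 0.0]
opening: 0.989
grip_force: 0.0
```

```bash
python3 - <<'E'
from h import *
p=[548.7,74.5,.332]
h=T(p,[[70,103,110]])[0]; print("handle",h)
rel(h[0],h[1],230,1.903)
E
```

```text
handle [581.30621584 194.69082614 110.        ]
shift [200.4  70.9 -65.8] turn 0.002 dist 223.0
```

Emit:
jog_arm([
  [[25,10,-35],0],
  [[60,28,-66],0],
  [[95,46,-66],0],
  [[130,62,-66],0],
  [[150,71,-66],0],
])

```text
t: 9.05
eef_pos: [598.1, 149.6, 229.6]
tcp_rot: [3.14, -0.0, 1.906]
ft_force: [-0.5, -0.6, -0.0]
opening: 0.998
grip_force: 0.0
```

```bash
python3 - <<'E'
from h import *
t=read_camera("top");d=read_camera("side");c=read_camera("wrist"); s=state();print(s["eef_pos"])
p=[548.7,74.5,.332]
print("handle",proj(c,T(p,[[70,103,110],[70,53,110],[70,153,110]])).round(1).tolist())
for n,r in(("o",cent(c,"orange")),("r",cent(c,"red"))): print(n,r[0].mean(),r[1].mean(),r[0].min(),r[0].max(),r[1].min(),r[1].max())
print(cut_out("strip",t)[0]["box"],cut_out("strip",d)[0]["box"])
u=cv2.resize(d["img"][130:280,190:340],None,fx=2,fy=2); u=cv2.copyMakeBorder(u,0,84,0,0,0)
cv2.imwrite("pics/c.png",np.hstack([c["img"][:384,:490],cv2.resize(u,(300,384))]))
E
```

```text
[597.9742439  148.0699239  228.85143646]
handle [[255.5, 135.1], [255.3, 196.5], [255.7, 67.8]]<stdin>:5: RuntimeWarning: Mean of empty slice.
  ret = ret.dtype.type(ret / rcount)
Traceback (most recent call last):
ValueError: zero-size array to reduction operation minimum which has no identity
```

```bash
python3 - <<'E'
from h import *
t=read_camera("top");d=read_camera("side");c=read_camera("wrist"); s=state();print(s["eef_pos"])
print([(r["p"],r["box"]) for k in (t,d) for r in cut_out("strip",k)[:3]])
u=cv2.resize(d["img"][130:280,190:340],(300,300)); u=cv2.copyMakeBorder(u,0,84,0,0,0)
cv2.imwrite("pics/c.png",np.hstack([c["img"][:384,:490],u])); cv2.imwrite("pics/w2.png",c["img"]); np.savez("w2.npz",**{k:c[k] for k in("img","vertical_fov","cx","cy","extrinsics")})
E
```

```text
[598.19733622 146.12275809 228.58392602]
[(0.95, [233.2, 175.2, 281.5, 199.4]), (0.74, [181.4, 96.5, 213.4, 110.6]), (0.72, [154.8, 137.4, 189.2, 150.1]), (0.57, [255.8, 193.4, 279.5, 228.3]), (0.43, [336.1, 161.4, 356.2, 183.4])]
```

View pics/c.png

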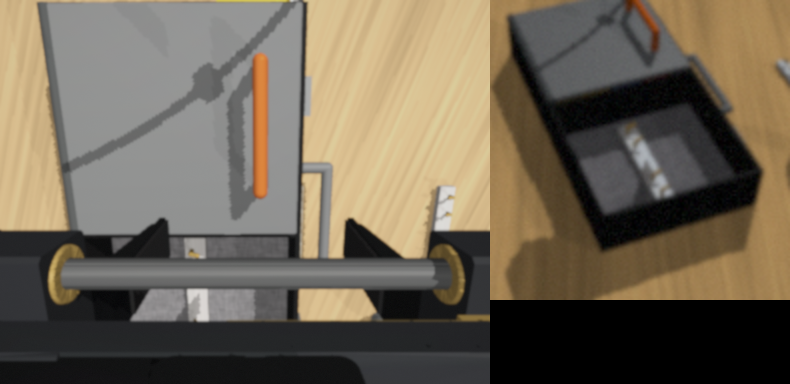

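The strip lies flat in the tray. In the wrist view the handle bar runs from (261,56) to (260,197).

```bash
python3 - <<'E'
from h import *
c=dict(np.load("w2.npz"))
a,b,m=[onz(c,u,v,110) for u,v in((260.5,56),(260,197),(260.3,129))]
print(a,b,np.linalg.norm(a-b),(a+b)/2,"ang",np.arctan2(*(a-b)[[1,0]])-np.pi/2)
h=(a+b)/2; rel(h[0],h[1],118,1.903)
E
```

```text
[566.0089728  247.78166379 110.        ] [601.38808153 145.17177382 110.        ] 108.53787751151998 [583.69852717 196.4767188  110.        ] ang 0.33202800718468395
shift [ 52.5   2.7 110.5] turn 0.0 dist 122.0
```

Emit:
jog_arm([
  [[35,2.5,0],0],
  [[52,2.5,25],0],
  [[52,2.5,65],0],
  [[52,2.5,95],0],
  [[52,2.5,112],0],
])

```text
t: 9.95
eef_pos: [582.8, 196.1, 113.9]
tcp_rot: [-3.139, -0.0, 1.904]
ft_force: [0.3, -0.2, 0.5]
opening: 1.002
grip_force: 0.0
```

Emit:
jog_arm([
  [[0,0,0],0],
  [[0,0,0],0],
  [[0,0,0],0],
  [[0,0,0],0],
  [[0,0,0],0],
], grip=1)

```text
t: 10.45
eef_pos: [583.9, 197.0, 117.1]
tcp_rot: [3.14, 0.0, 1.905]
ft_force: [0.5, -0.4, 1.4]
opening: 0.638
grip_force: 0.0
```

Emit:
jog_arm([
  [[0,0,0],0],
  [[0,0,0],0],
  [[0,0,0],0],
  [[0,0,0],0],
  [[0,0,0],0],
])

```text
t: 10.95
eef_pos: [583.6, 197.0, 116.2]
tcp_rot: [-3.142, -0.0, 1.905]
ft_force: [-0.5, 0.3, 0.0]
opening: 0.217
grip_force: 0.0
```

Emit:
jog_arm([
  [[0,0,0],0],
  [[0,0,0],0],
  [[0,0,0],0],
])

```text
t: 11.25
eef_pos: [583.7, 197.1, 116.2]
tcp_rot: [3.141, -0.0, 1.905]
ft_force: [0.8, 1.2, -0.1]
opening: 0.113
grip_force: 30.0
```

```bash
python3 - <<'E'
from h import *
s=state();print(s["eef_pos"],s["ft_force"],s["opening"],s["grip_force"])
c=read_camera("wrist"); cv2.imwrite("pics/w3.png",c["img"]);np.savez("w3.npz",**{k:c[k] for k in("img","vertical_fov","cx","cy","extrinsics")})
E
```

```text
[583.696239   197.06876458 116.2498998 ] [ 0.79036746  1.16025268 -0.05884289] 0.11294737667740778 29.999707639217377
```

View pics/w3.png

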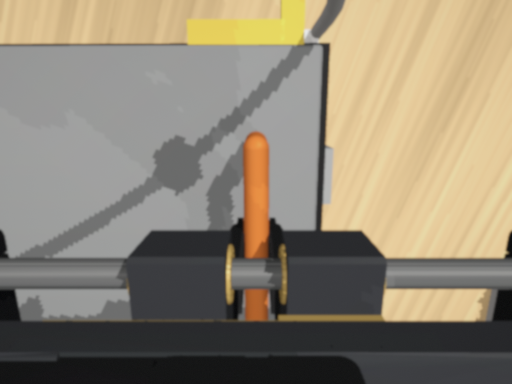

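The bar is gripped at (256,275), opening about 11 mm for the 12 mm bar. I'll raise it along the arc.

Emit:
jog_arm([
  [[0,-0.8,-3.5],0],
  [[0,-2.7,-10.4],0],
  [[0,-4.9,-17.3],0],
  [[0,-7.1,-23.7],0],
  [[0,-8.6,-27.4],0],
])

```text
t: 11.8
eef_pos: [575.5, 194.2, 144.6]
tcp_rot: [3.14, 0.0, 1.905]
ft_force: [4.3, 2.5, -4.8]
opening: 0.121
grip_force: 30.0
```

```bash
cat >> h.py <<'E'
HG=np.array([583.7,197.1,110.2]); PSI=1.903; ex=np.array([np.sin(PSI),-np.cos(PSI),0])
def th():
    s=state(); g=np.array(s["eef_pos"])-[0,0,6]; d=g-HG; x=175+d@ex; z=40+d[2]
    return np.arctan2(z,x)-np.arctan2(40,175), np.hypot(x,z)
def step(t1,t0):
    g=lambda t:np.array([175*np.cos(t)-40*np.sin(t),-(175*np.sin(t)+40*np.cos(t))]); return (g(t1)-g(t0)).round(2)
E
python3 - <<'E'
from h import *
s=state();print(s["ft_force"],s["opening"],th())
for t in (.19,.23,.27,.31,.34,.37,.4): print(t,step(t,.16))
for t in (.37,.4,.42,.43): print(t,step(t,.34))
E
```

```text
[ 4.33603555  2.50527829 -4.8152202 ] 0.12109097604264436 (np.float64(0.16537126170695102), np.float64(179.82099319135625))
0.19 [-2.1  -4.96]
0.23 [ -5.12 -11.47]
0.27 [ -8.4  -17.86]
0.31 [-11.94 -24.11]
0.34 [-14.75 -28.7 ]
0.37 [-17.7  -33.21]
0.4 [-20.78 -37.62]
0.37 [-2.95 -4.51]
0.4 [-6.03 -8.92]
0.42 [ -8.16 -11.81]
0.43 [ -9.25 -13.24]
```

Emit:
jog_arm([
  [[0,-2.1,-5],0],
  [[0,-5.1,-11.5],0],
  [[0,-8.4,-17.9],0],
  [[0,-11.9,-24.1],0],
  [[0,-14.8,-28.7],0],
])

```text
t: 12.3
eef_pos: [562.1, 189.5, 173.4]
tcp_rot: [3.139, 0.0, 1.905]
ft_force: [7.2, 2.9, -2.5]
opening: 0.119
grip_force: 30.0
```

Emit:
jog_arm([
  [[0,-3,-4.5],0],
  [[0,-6,-8.9],0],
  [[0,-8.2,-11.8],0],
  [[0,-9.3,-13.2],0],
  [[0,-9.3,-13.2],0],
])

```text
t: 12.8
eef_pos: [553.7, 186.6, 186.7]
tcp_rot: [3.138, 0.0, 1.905]
ft_force: [8.9, 3.6, -2.2]
opening: 0.119
grip_force: 30.0
```

```bash
python3 - <<'E'
from h import *
s=state();print(s["ft_force"],s["opening"],th(),s["eef_pos"])
o=[]
for n in("wrist","side","top"):
    c=read_camera(n); cv2.imwrite(f"pics/{n}4.png",c["img"]); np.savez(n+"4.npz",**{k:c[k] for k in("img","vertical_fov","cx","cy","extrinsics")})
    o.append(c["img"])
a=cv2.resize(o[0][:260],(512,260)); b=cv2.resize(o[1][75:175,195:325],None,fx=3,fy=3); d=cv2.resize(o[2][150:250,100:230],None,fx=3,fy=3)
im=np.zeros((570,790,3),np.uint8); im[:260,:512]=a; im[265:565,:390]=b; im[265:565,395:785]=d
cv2.imwrite("pics/d.png",im)
E
```

```text
[ 8.88481638  3.58220294 -2.19986745] 0.11942507104332577 (np.float64(0.4325865171659463), np.float64(180.8899828559533)) [553.69039027 186.58178813 186.72012709]
```

View pics/d.png

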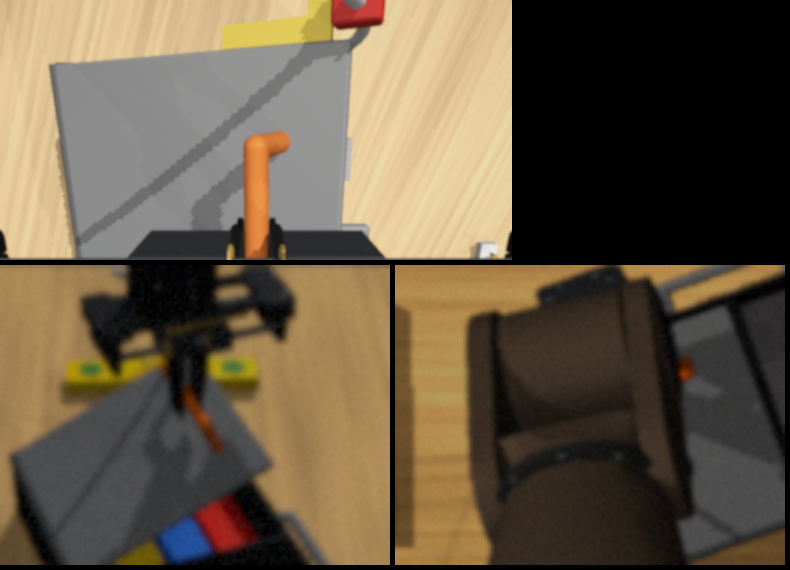

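```bash
python3 - <<'E'
from h import *
from scipy.spatial.transform import Rotation as R
from scipy.optimize import least_squares
p=[551.1,76.9,.332]
w4=dict(np.load("wrist4.npz"))
s=state(); Rt=R.from_euler("xyz",s["tcp_rot"]).as_matrix(); E=w4["extrinsics"]
RC=Rt.T@E[:3,:3]
E1=np.eye(4); E1[:3,:3]=R.from_euler("xyz",[-3.13494948,-1.34389711e-03,1.97792814]).as_matrix()@RC; E1[:3,3]=[473.45,240.75,402.83]
print(E1.round(2).tolist()[:3])
w1=dict(w4,extrinsics=E1,img=cv2.imread("pics/w1.png"))
S=read_camera("side");Tp=read_camera("top")
def red(img,roi):
    u,v=cent({"img":img},"red",roi); return u.mean(),v.mean(),u.min(),u.max(),v.min(),v.max(),len(u)
print("w1",red(w1["img"],(380,30,460,110))); print("w4",red(w4["img"],(300,0,420,60)))
pt=lambda t,r,y,n=0:T(p,[[-105+r*np.cos(t)-n*np.sin(t),y,70+r*np.sin(t)+n*np.cos(t)]])
u1=red(w1["img"],(380,30,460,110))[:2]
def res(q):
    P=pt(q[0],q[2],q[1]); return np.r_[(proj(w1,P)-u1)[0],(proj(S,P)-[257,97.4])[0]*2,(proj(Tp,P)-[131.8,189.9])[0]*3]
r=least_squares(res,[.48,213,212]); print(r.x,res(r.x).round(2))
for t in(.45,.47,.49,.51):print(t,proj(w1,pt(t,212,213)).round(1),proj(w4,pt(t,212,213)).round(1))
t0=th()[0]
print("corner w1 cover0",proj(w1,np.r_[pt(0,210,203,8),pt(0,200,212,4),pt(0,200,212,0)]).round(1).tolist())
print("corner w4",proj(w4,np.r_[pt(t0,210,203,8),pt(t0,200,212,4),pt(t0,200,212,0)]).round(1).tolist())
im=np.zeros((600,790,3),np.uint8); im[:,:395]=cv2.resize(w1["img"][20:120,370-20:450-34],(395,600),interpolation=2); im[:300,400:790]=cv2.resize(w4["img"][0:75,300:398],(390,300),interpolation=2)
cv2.imwrite("pics/e.png",im)
E
```

```text
[[0.92, -0.38, -0.09, 473.45], [0.39, 0.89, 0.22, 240.75], [-0.01, -0.24, 0.97, 402.83]]
w1 (np.float64(418.87934186471665), np.float64(70.24314442413163), np.int64(399), np.int64(435), np.int64(54), np.int64(81), 547)
w4 (np.float64(357.3489399293286), np.float64(13.906360424028268), np.int64(332), np.int64(383), np.int64(0), np.int64(27), 1132)
[  0.48420478 214.19813426 213.33973402] [-0.93  0.31 -0.58 -0.66 -0.79 -1.21]
0.45 [[415.8  73.9]] [[359.4  14.8]]
0.47 [[415.6  73. ]] [[357.9  12.5]]
0.49 [[415.3  72.2]] [[356.1  10. ]]
0.51 [[414.8  71.3]] [[353.9   7.5]]
corner w1 cover0 [[392.5, 96.5], [382.0, 86.0], [380.5, 86.3]]
corner w4 [[352.3, 36.7], [333.6, 19.9], [335.3, 21.9]]
```

View pics/e.png

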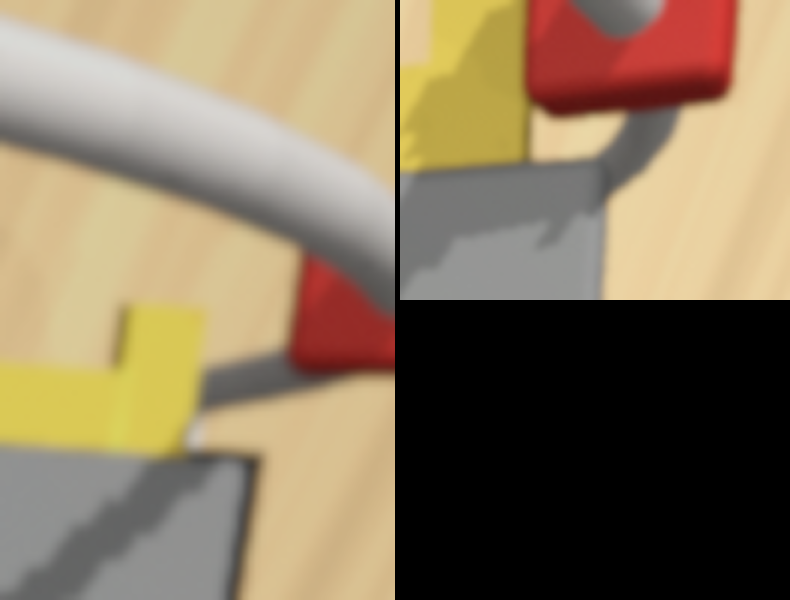

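The crops show the pointer's end just inboard of the clip, seen from above and so insensitive to height. I'll check the side and top bias with the handle, whose place is now known from the grasp.

```bash
python3 - <<'E'
from h import *
p=[551.1,76.9,.332]; S=read_camera("side");Tp=read_camera("top")
def ext(img,roi):
    b=img[roi[1]:roi[3],roi[0]:roi[2]].astype(float); w=np.clip(b[...,2]-1.6*b[...,1]-10,0,None)*(b[...,2]>b[...,1]+50)
    v,u=np.indices(w.shape); k=w>0
    return (u*w).sum()/w.sum()+roi[0],(v*w).sum()/w.sum()+roi[1],u[k].min()+roi[0],u[k].max()+roi[0],v[k].min()+roi[1],v[k].max()+roi[1]
hp=T(p,[[70,103,112],[70,53,112],[70,153,112]])
si,ti=cv2.imread("pics/side.png"),cv2.imread("pics/top.png")
print("side",np.round(ext(si,(254,118,280,160)),1),proj(S,hp).round(1).tolist())
print("top",np.round(ext(ti,(150,168,210,205)),1),proj(Tp,hp).round(1).tolist())
print("clip",np.round(ext(si,(245,88,268,106)),1),np.round(ext(ti,(122,180,140,200)),1))
cp=lambda t:T(p,[[-105+212*np.cos(t),214,70+212*np.sin(t)]])
for t in(.44,.46,.48,.5,.52):print(t,proj(S,cp(t)).round(1),proj(Tp,cp(t)).round(1))
# tray rim corners etc. check in side: print predictions
print(proj(S,T(p,[[110,-205,70],[-110,-205,70],[-105,3,78],[105,3,78],[-105,203,78]])).round(1).tolist())
a=cv2.resize(si[85:150,230:295],(585,585),interpolation=2); o=np.zeros((585,795,3),np.uint8); o[:,:585]=a
b=cv2.resize(ti[180:204,120:144],(205,205),interpolation=2); o[:205,588:793]=b
cv2.imwrite("pics/f.png",o)
E
```

```text
side [265.5 134.9 259.  273.  125.  146. ] [[265.7, 134.4], [272.4, 144.5], [259.4, 124.8]]
top [178.2 183.2 159.  197.  175.  191. ] [[177.6, 182.3], [195.2, 176.1], [160.0, 188.5]]
clip [256.6  97.5 254.  259.   94.  100. ] [131.2 189.4 127.  135.  186.  194. ]
0.44 [[257.6  99.5]] [[132.1 188.7]]
0.46 [[257.   98.5]] [[132.  189.2]]
0.48 [[256.5  97.6]] [[131.8 189.8]]
0.5 [[255.9  96.6]] [[131.7 190.4]]
0.52 [[255.3  95.7]] [[131.6 191. ]]
[[326.0, 214.6], [244.8, 238.5], [219.9, 178.9], [289.8, 161.6], [199.7, 136.2]]
```

View pics/f.png

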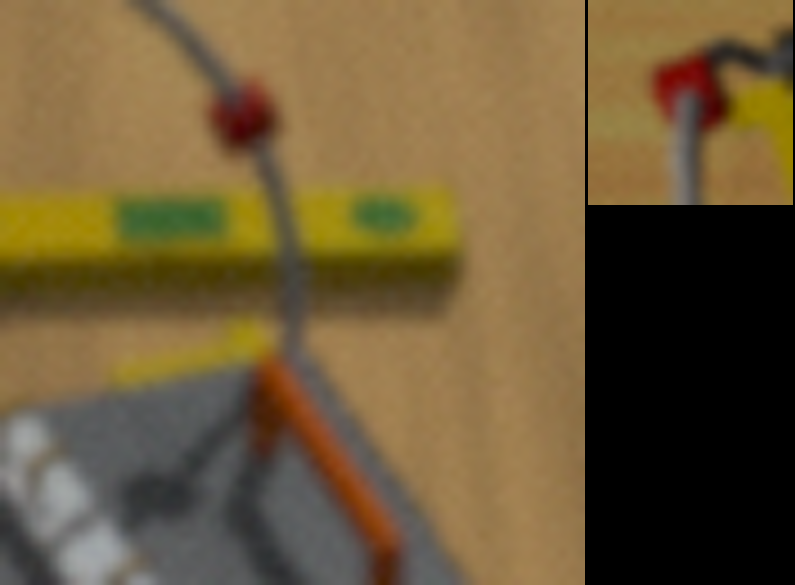

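```bash
python3 - <<'E'
from h import *
p=[551.1,76.9,.332]; S=read_camera("side"); si=cv2.imread("pics/side.png")
for n in(0,4,8):print(n,proj(S,T(p,[[95,203,70+n],[95,220,70+n],[60,203,70+n],[95,212,70+n]])).round(1).tolist())
h=cv2.cvtColor(si[112:132,236:270],cv2.COLOR_BGR2HSV); m=(h[...,0]>20)&(h[...,0]<34)&(h[...,1]>140)&(h[...,2]>90)
for r in range(20): print(112+r,"".join("#" if x else "." for x in m[r]))
w1=cv2.imread("pics/w1.png"); h=cv2.cvtColor(w1,cv2.COLOR_BGR2HSV); m=(h[...,0]>22)&(h[...,0]<34)&(h[...,1]>150); m[:60]=0;m[110:]=0
v,u=np.nonzero(m); print(u.min(),u.max(),v.min(),v.max())
print(cv2.cvtColor(si,cv2.COLOR_BGR2HSV)[120:125,262:266].tolist()[2])
E
```

```text
0 [[260.4, 125.2], [258.4, 122.2], [250.1, 127.4], [259.3, 123.6]]
4 [[260.4, 124.1], [258.4, 121.2], [250.2, 126.4], [259.3, 122.6]]
8 [[260.4, 123.1], [258.5, 120.2], [250.2, 125.3], [259.4, 121.5]]
112 #########################..#######
113 #########################...######
114 ###.###...........................
115 ..................................
116 ..................................
117 ..................................
118 ..................................
119 ..................................
120 ...................####...........
121 ..................######..........
122 ..................######..........
123 ...............#########..........
124 .........#.############...........
125 .......###########................
126 ......########....................
127 ......###.........................
128 ..................................
129 ..................................
130 ..................................
131 ..................................
318 382 72 94
[[14, 59, 95], [15, 83, 113], [17, 110, 144], [18, 123, 158]]
```

```bash
python3 - <<'E'
from h import *
t,r=th(); print(t,r,step(.478,t),step(.455,t))
E
```

```text
0.43124385928366216 180.9384635363055 [-5.27 -6.53] [-2.64 -3.35]
```

Emit:
jog_arm([
  [[0,-0.8,-1.5],0],
  [[0,-2.1,-3.5],0],
  [[0,-3.6,-5.4],0],
  [[0,-4.7,-6.8],0],
  [[0,-4.7,-6.8],0],
])

```text
t: 13.7
eef_pos: [549.0, 184.9, 193.3]
tcp_rot: [3.138, 0.0, 1.905]
ft_force: [6.6, 2.4, -2.4]
opening: 0.117
grip_force: 30.0
```

Emit:
jog_arm([
  [[0,0,0],0],
  [[0,0,0],0],
  [[0,0,0],0],
])

```text
t: 14.0
eef_pos: [549.2, 185.0, 193.2]
tcp_rot: [3.138, 0.0, 1.905]
ft_force: [7.1, 2.5, -3.5]
opening: 0.119
grip_force: 30.0
```

```bash
python3 - <<'E'
from h import *
s=state(); print(th(),s["ft_force"],s["grip_force"],s["opening"])
p=[551.1,76.9,.332]; t=th()[0]
c=read_camera("wrist"); d=read_camera("side")
print([(r["p"],r["box"]) for r in cut_out("strip",d)[:3]])
P=lambda r,y,n:[-105+r*np.cos(t)-n*np.sin(t),y,70+r*np.sin(t)+n*np.cos(t)]
# model overlay: lid corner, pointer tip, clip inner-face centre at angle t
q=proj(c,T(p,[P(210,203,8),P(200,213,0),P(0,203,8),P(212,213,0)])); print(q.round(1).tolist())
o=cv2.resize(c["img"][:150],None,fx=1.5,fy=1.5,interpolation=2)
for a in q: cv2.circle(o,(int(a[0]*1.5),int(a[1]*1.5)),3,(255,0,255),1)
e=cv2.resize(d["img"][80:270,190:340],None,fx=1.8,fy=1.8)
z=np.zeros((600,768,3),np.uint8); z[:225]=o; z[230:230+342,:270]=e; cv2.imwrite("pics/g.png",z)
E
```

```text
(np.float64(0.4769530506691543), np.float64(181.19782185302125)) [ 7.11894924  2.53342057 -3.50594904] 29.995788037776947 0.11879268391930324
[(0.61, [156.1, 137.5, 184.3, 148.6]), (0.49, [334.2, 162.1, 352.9, 184.1])]
[[354.3, 35.7], [338.0, 18.7], [64.4, 64.0], [363.5, 15.5]]
```

View pics/g.png

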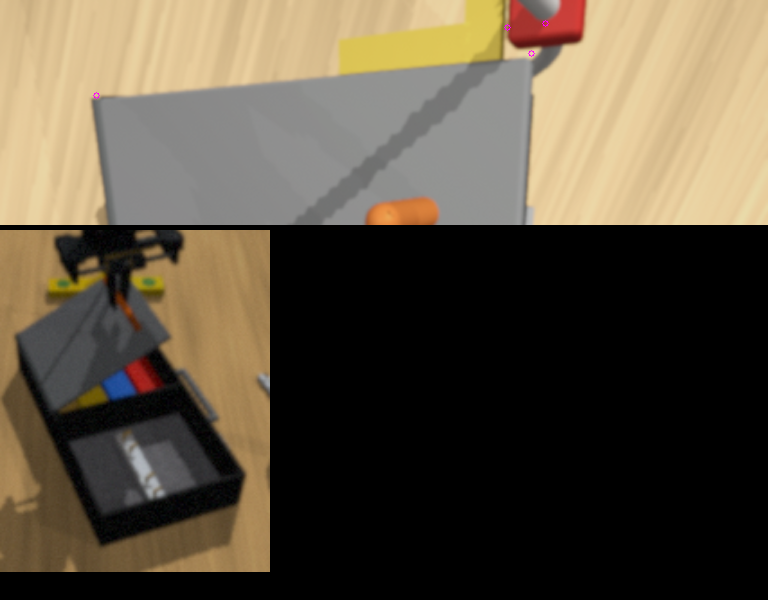

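The strip still lies in the tray (lower crop, ~(140,465)). The wrist view has the pointer's edge at ~(335,18), right beside the clip's inner face (~340), and the model overlay agrees. The forces are small, so I'm handing in.

```bash
python3 -c "
from cell import *
print(job_done())"
```

```text
the job is handed in; nothing more can be done
None
```

The strip lies flat in the tray, let go, and the arm is holding the cover at about 0.477 rad, level with the clip (put at about 0.48 rad, to roughly ±0.02, since the gripper hid it from the side camera); the job is handed in and the result was not shown.

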